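# Arm the guarded drive switch of a microscope column

## Robot

A 6-joint arm with a two-finger parallel gripper is mounted at the origin on the work surface. World frame = base frame: x ahead of the robot, y to its left, z up, the work surface at z = 0. Lengths are in m, angles in rad, forces in N, time in s.
With the tool pointing down it reaches from about 0.35 to 0.975 m from the base axis. Payload 4.9 kg.
Tool frame: the origin (TCP) lies on the mounting face of the last link; the fingertips stand 173 mm ahead of it and the grasp point (between the pads) lies ctrl.pinch_z ahead of it (ctrl.pinch_z is the distance from the TCP to the grasp point, in m); z points along the fingers, y is the line along which they close (so a half turn about z gives the same grasp; the last joint's range is limited). The gripper opens to 85 mm and grips with 20 to 120 N. Pads are 22 mm wide; open, the fingers measure 114 mm over their backs; the gripper's body (76 mm by 85 mm) begins 54 mm behind the grasp point. The pads swing forward as they close: fully open they stand 13 mm farther back than shut.
Start: joints at [1.206, 0.053, 1.613, -0, 1.476, -0.119], TCP at [0.152, 0.606, 0.405] pointing down, gripper open.
Joint ranges: [-3.01, 3.01], [-1.01, 2.22], [0.06, 2.58], [-1.02, 4.17], [0.09, 2.62], [-3.14, 3.14]. Speed limits (rad/s): [2.57, 2.57, 3.14, 3.14, 3.14, 3.14].

## Interface

Orientations are given as a rotation vector (axis times angle).
In Python, from station import telemetry, eyes, ctrl gives the robot as it stands.
- The arm moves only by the tool apply_moves, never from a script. Its argument "plan" is a list of rows, each a list of 5 numbers: the finger opening in m, from 0 to 0.0854, then the shift along the tool's x, y, z in m, then the turn about the tool's z in rad. In form: [[jaw, x, y, z, roll], ...]. A call has 1 to 12 rows; each row is the pose to reach, as a shift and turn from the pose commanded when the call began, along the tool's axes at that moment; what a row does not reach only later rows make up. A row lasts 1/12 s, in which the tool goes at most 41.7 mm and 7.16 degrees, less where a joint would pass 70% of its speed; a pose out of reach is approached as far as the arm can. A call with a gripper value outside its range is refused whole. The fingers move at their own pace and stop on an object; "newtons" is the grip in N (left out, the last holds). Time passes only in rows, so rows that repeat a pose let the fingers close. It gives the time, the measured TCP pose, the force, the opening and the grip force at its end, in the units of the state.
- telemetry.get_obs(): the state, without advancing time (a new reading comes with each control period).
- eyes.get_image(name): name is "scene" or "top" or "wrist"; returns a dict with "img" (400x640x3 uint8, blue, green, red), "range_z" (400x640 float32, m along the optical axis (not along the pixel's ray), 0 where there is no reading), "K" (3x3 intrinsics, pixels), "pose" (4x4, takes a point from camera to world coordinates); the wrist camera has in their place "hand_eye" (4x4, takes a point from camera to tool coordinates, whose origin is the TCP and whose axes are the flange's). Camera axes: x right, y down, z forward; pixel columns grow to the right and rows downward; lengths in m; the calibration is good to about 2 mm. A picture is of the moment at which its call begins: read the wrist's pose just before it.
- ctrl.finish_job(): hands the job in; it is judged then, once.
Trained networks look in a picture, given as the dict that the camera call returned (one of the last four; its "shot" number tells which), for a name from the list of things; names that differ only in an ending like _2 or _b are one class to them, and where a whole thing is asked for, a point or a joint stands for the part that bears it (a point fixed in the world has none). Each returns a list of dicts, best first, with "confidence" (0 to 1); they miss things now and then, are a little off and sometimes report something else, mostly with a low value. They report only what shows in the picture. A call takes as long as a camera call. They do not tell look-alikes from the thing itself.
- eyes.search_frame(thing, picture): "box" ([left, top, right, bottom] in pixels, round what is visible of it).
- eyes.outline_of(thing, picture): "region" (400x640 bool, what is visible of it) and "box" ([left, top, right, bottom] in pixels, round what is visible of it).
- eyes.tip_of(thing, picture): "point" ([column, row] in pixels: a listed point, or the origin of a listed thing).
The state is a dict: "t": time; "q": joint angles; "dq": joint speeds; "effort": joint torques, N m; "tool_pos": TCP position; "tool_rot": TCP orientation; "contact_force": force on the tool from outside, world axes, zero at the start; "wrist_torque": the same for the moment, N m; "opening": finger opening in m; "grip_force": force on a finger pad.
Only numpy, scipy, OpenCV 4.12 (cv2) and the standard library are available. Lean on these libraries where they do the work, as an engineer would, in place of code of your own. Each camera call takes 0.05 s, during which the arm holds its last target. There are 200 camera calls.

## Task

Switch on the microscope column's drive at its switch box: with a fingertip lift the hinged guard well back from the toggle, push the toggle beneath it over to the far side (towards the guard's hinge), then take the finger away and let the guard drop fully shut over it. Leave the focus unit with its dial and its unguarded lamp toggle alone, and do not move the objective, the lens ring or the jar standing beside the box.

Things in the scene. Friction and masses are not known exactly. Their poses are not given: they have to be found in the camera images.
- switch_box: Fixed grey instrument box with flat aluminium top, 170 x 130 x 60 mm (x, y, z), yawed up to 0.3 rad; origin at the centre of its underside on the bench, its -x side faces the robot. On top, under a dark sheet-metal guard, is the only guarded toggle: pivot at x = 0, y = 0, z = 64 mm in this frame. A 12 mm fuse cap and a pilot lamp stand at the far end of the top.
- guard (a joint): Angle of the guard: 0 shut; grows as its front is lifted and swung back, away from the robot, about the hinge along the box's y; stop at 1.75. Beyond 0.5 it stands well back. A weak spring and its weight close it from any angle (under 1 N at the tab): it stays up only while the finger holds it, may lean on the finger, and drops shut by itself when let go.
- guard_hinge (a point): Point on the guard's hinge axis, middle of the guard's width: 14 mm above the box top, 21 mm beyond the toggle's pivot (box +x). Does not move.
- guard_roof (a point): Middle of the guard's roof, top face. The guard is a hood of 2 mm dark sheet, 50 mm wide; shut, its roof lies 46 mm above the box top, from 36 to 5 mm on the robot side of the hinge axis. Side cheeks hang 15 mm below the roof, 46 mm apart inside; a brow slopes down in front to the finger tab. Moves with the guard.
- guard_tab (a point): Underside of the guard's finger tab, the part to lift: 36 mm wide, 11 mm long, slightly upturned, at the guard's front. Shut, this point is 34 mm above the box top, 50 mm from the hinge axis along box -x and 20 mm above it; the tab's front edge is 56 mm from the hinge axis and 23 mm above it. Below the tab is only the flat box top. Moves with the guard.
- toggle (a joint): Angle of the guarded toggle: 0 as found (off, leaning 0.3 rad towards the box's -x, the robot side), 0.6 fully over (on, leaning 0.3 rad towards the hinge). It snaps over its middle and stays at either end; it takes about 3 N at the tip.
- toggle_tip (a point): Centre of the 10 mm ball end of the guarded toggle's steel bat lever, 30 mm from its pivot; about 33 mm above the box top, 9 mm to the robot side of the pivot when off and 9 mm beyond it when on. The bushing round its foot is 9 mm high. The shut guard hides it from above; it shows from the sides and front below the guard.
- focus_unit: Fixed grey box with aluminium top, 150 x 130 x 50 mm; origin at the centre of its underside, beside the switch box (either side). It carries a black focus dial (60 mm diameter, 36 mm high) and, nearer the robot, an unguarded lamp toggle. To be left alone.
- dial (a joint): Angle of the focus dial on the focus unit, 0 as found; leave it.
- lamp_toggle (a joint): Angle of the unguarded lamp toggle on the focus unit, 0 as found (off); leave it.
- objective_mid (a point): Centre of a loose spare steel microscope objective standing on the bench, 30 mm diameter, 50 mm tall. Not to be moved.
- jar_mid (a point): Centre of a loose amber glass sample jar with black cap, 44 mm diameter, 55 mm tall, standing on the bench. Not to be moved.
- lens_ring_mid (a point): Centre of a loose aluminium lens ring lying flat on the bench, 48 mm diameter, 14 mm high. Not to be moved.
Not all that is in view belongs to the job. What is shaped like the switch_box but green or red is not meant.

How it is judged:
By the outcome, as a careful person would: the job done as asked, in the order asked, and still so for the second after the job is handed in, with the robot touching nothing.
It also fails if it takes over 38 s, if anything falls off the work surface, if the arm or the gripper's body presses on something with over 40 N, if the wrist force passes 120 N, or if a joint passes its speed limit or range.

## Working session

There is one attempt and no reset: what is moved stays moved. The work goes in short steps, Python scripts to look and compute and a tool call to move; the robot and the scene stay as the last step left them, time stands still between calls to the robot, and variables do not carry over. Pictures are saved under pics/ and viewed, at most 10 in all, crops included, and the job is handed in when it is done.

Besides the shell and the picture viewer there is one more tool, called by a JSON object that holds its "api" and its "payload", one argument or row to a line. apply_moves: Moves the arm, as the interface text tells. Its arguments: {"type":"object","properties":{"plan":{"type":"array","items":{"type":"array","items":{"type":"number"}}},"newtons":{"type":"number"}},"required":["plan"]}

```bash
mkdir -p pics; cat > h.py <<'E'
import numpy as np, cv2
from scipy.spatial.transform import Rotation as R
from station import telemetry, eyes, ctrl
def w(p,px,z=None):
    K=p["K"];u,v=px
    d=p["range_z"][int(round(v)),int(round(u))] if z is None else z
    c=np.array([(u-K[0,2])/K[0,0]*d,(v-K[1,2])/K[1,1]*d,d,1])
    return (p["pose"]@c)[:3]
def cloud(p):
    K=p["K"];v,u=np.mgrid[:400,:640];d=p["range_z"]
    c=np.stack([(u-K[0,2])/K[0,0]*d,(v-K[1,2])/K[1,1]*d,d],-1)
    q=c@p["pose"][:3,:3].T+p["pose"][:3,3]; q[d==0]=np.nan
    return q
E
python3 - <<'E'
from h import *
print(ctrl.pinch_z,telemetry.get_obs())
ims=[]
for n in("scene","top"):
    p=eyes.get_image(n);im=p["img"].copy();ims.append(im)
    print(n,p["pose"].round(3).tolist(),p["K"].round(1).tolist())
    np.savez(f"{n}.npz",**{k:p[k] for k in("img","range_z","K","pose")})
    for t in("switch_box","guard_roof","guard_tab","guard_hinge","toggle_tip","focus_unit","jar_mid","objective_mid","lens_ring_mid"):
        for r in eyes.tip_of(t,p)[:3]:
            u,v=r["point"]
            if 0<=u<639 and 0<=v<399: print(n,t,np.round(r["point"]),round(r["confidence"],2),w(p,(u,v)).round(3))
    cv2.imwrite(f"pics/{n}.png",im)
E
```

```text
0.1547 {'t': 0.0, 'q': array([ 1.20599319e+00,  5.33586621e-02,  1.61430753e+00, -2.24000267e-05,
        1.47599934e+00, -1.18996917e-01]), 'dq': array([-0.00012264, -0.00205701,  0.00053069, -0.00077634, -0.00091636,
        0.00116105]), 'effort': array([ 8.87588158e-05, -3.93692207e+01, -3.70173597e+01, -1.87612051e-05,
        7.03830548e-03,  5.71309187e-06]), 'tool_pos': array([0.15198877, 0.6059574 , 0.40345345]), 'tool_rot': array([-0.38507843, -3.11742286,  0.00316918]), 'contact_force': array([ 0.06418855,  0.27734737, -0.93243312]), 'wrist_torque': array([-0.03188302,  0.04409763,  0.04194539]), 'grip_force': 0.0, 'opening': 0.08546042989698024}
scene [[0.886, 0.312, -0.343, 0.818], [0.463, -0.623, 0.63, -0.608], [-0.017, -0.717, -0.697, 0.641], [0.0, 0.0, 0.0, 1.0]] [[363.9, 0.0, 321.7], [0.0, 363.9, 198.0], [0.0, 0.0, 1.0]]
scene switch_box [215. 350.] 0.85 [ 0.541 -0.471  0.059]
scene switch_box [324. 258.] 0.81 [ 0.614 -0.23   0.061]
scene switch_box [246. 201.] 0.7 [ 0.381 -0.166  0.059]
scene guard_roof [238. 171.] 0.74 [ 0.34  -0.128  0.104]
scene guard_roof [320. 
[... 1135 characters left out ...]
f [341. 266.] 0.88 [ 0.341 -0.118  0.101]
top guard_roof [463. 210.] 0.85 [ 0.505 -0.456  0.095]
top guard_roof [370. 180.] 0.65 [ 0.582 -0.196  0.103]
top guard_tab [344. 278.] 0.9 [ 0.31  -0.126  0.095]
top guard_tab [370. 194.] 0.64 [ 0.549 -0.199  0.063]
top guard_tab [462. 220.] 0.55 [ 0.478 -0.463  0.061]
top guard_hinge [344. 261.] 0.79 [ 0.355 -0.125  0.098]
top guard_hinge [369. 173.] 0.78 [ 0.602 -0.191  0.108]
top guard_hinge [461. 204.] 0.58 [ 0.52  -0.448  0.106]
top focus_unit [244. 168.] 0.62 [0.616 0.168 0.055]
top jar_mid [330. 193.] 0.72 [ 0.55  -0.084  0.055]
top objective_mid [348. 139.] 0.61 [ 0.711 -0.133  0.05 ]
top lens_ring_mid [404. 176.] 0.41 [ 0.61  -0.305  0.001]
```

```bash
python3 - <<'E'
import cv2
a=cv2.imread("pics/scene.png");b=cv2.imread("pics/top.png")
cv2.imwrite("pics/a1.png",cv2.resize(a[140:390,150:450],(720,600)))
cv2.imwrite("pics/a2.png",cv2.resize(b[110:310,220:500],(800,571)))
E
```

```text
(no output)
```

View pics/a1.png

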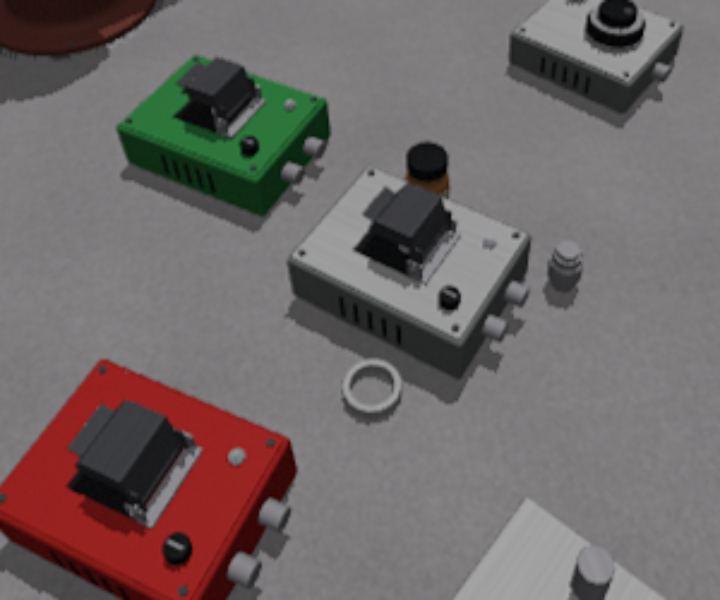

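View pics/a2.png

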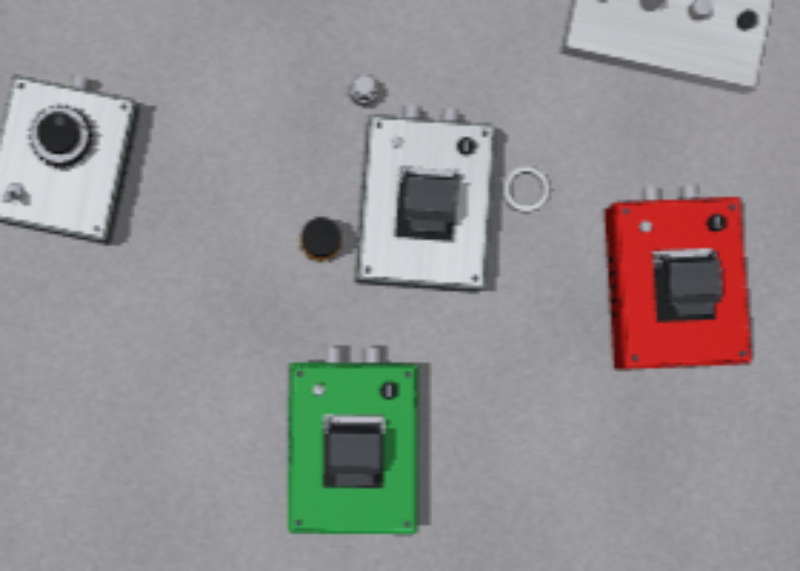

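Three guarded boxes show in the top view: green (343,267), red (463,210) and grey with an aluminium top (369,180). Only the grey one matches, at about (0.60,-0.19) with its pilot lamp and fuse cap at the far end. The jar stands to its left, the ring to its right and the objective behind. The enlarged crops confirm it. Next I fit its pose.

```bash
python3 - <<'E'
from h import *
for n in("top","scene"):
    p=dict(np.load(n+".npz"));q=cloud(p).reshape(-1,3);im=p["img"].reshape(-1,3).astype(int)
    g=(im.max(1)-im.min(1)<30)
    near=(np.abs(q[:,0]-.61)<.13)&(np.abs(q[:,1]+.2)<.12)
    m=near&g&(abs(q[:,2]-.06)<.006)
    # drop objects off-box: keep largest blob
    mm=cv2.morphologyEx(m.reshape(400,640).astype(np.uint8),cv2.MORPH_OPEN,np.ones((2,2)))
    k,l,s,c=cv2.connectedComponentsWithStats(mm); i=1+np.argmax(s[1:,4]); m=(l==i).ravel()
    r=cv2.minAreaRect((q[m,:2]*1000).astype(np.float32)); print(n,m.sum(),r,np.median(q[m,2]))
    yaw=np.radians(r[2]); 
    if r[1][0]<r[1][1]: yaw-=np.pi/2
    yaw=(yaw+np.pi/2)%np.pi-np.pi/2
    c=np.array(r[0])/1000
    print("yaw",yaw,"c",c)
    M=np.array([[np.cos(yaw),np.sin(yaw)],[-np.sin(yaw),np.cos(yaw)]])
    h=near&(q[:,2]>.082)&(q[:,2]<.12); L=(q[h,:2]-c)@M.T
    h2=(abs(L)<.06).all(1); L=L[h2];z=q[h][h2][:,2]
    print("guard box-frame",L.min(0),L.max(0)); ro=z>.1; print("roof",L[ro].min(0),L[ro].max(0),np.median(L[ro],0),np.median(z[ro]))
o=telemetry.get_obs();print(R.from_rotvec(o["tool_rot"]).as_matrix().round(3))
E
```

```text
top 1965 ((587.4266967773438, -202.98529052734375), (131.38165283203125, 172.65199279785156), 84.73828125) nan
yaw -0.09183431650142038 c [ 0.5874267  -0.20298529]
guard box-frame [-0.03464911 -0.01819782] [0.02765597 0.03307793]
roof [-0.03464911 -0.01819782] [0.01842078 0.03285575] [-0.00182613  0.00824855] 0.10640161991901831
scene 3279 ((591.4049072265625, -176.00535583496094), (171.221923828125, 165.66123962402344), 86.71809387207031) nan
yaw 1.513516259121145 c [ 0.59140491 -0.17600536]
guard box-frame [-0.04873027 -0.02468903] [0.00578634 0.03821212]
roof [-0.04592602 -0.01772555] [0.00526553 0.02248861] [-0.02246405  0.00045041] 0.10613583999578036
[[-0.97   0.243 -0.   ]
 [ 0.243  0.97  -0.   ]
 [ 0.    -0.    -1.   ]]
```

{"api": "apply_moves", "payload": {
  "plan": [
    [0,-0.28,-0.34,0,0],
    [0,-0.28,-0.34,0,0],
    [0,-0.28,-0.34,0,0],
    [0,-0.28,-0.34,0,0],
    [0,-0.28,-0.34,0,0],
    [0,-0.28,-0.34,0,0],
    [0,-0.28,-0.34,0,0],
    [0,-0.28,-0.34,0,0],
    [0,-0.28,-0.34,0,0],
    [0,-0.28,-0.34,0,0],
    [0,-0.28,-0.34,0,0],
    [0,-0.28,-0.34,0,0]
  ]
}}

```text
t: 2.0
tool_pos: [0.3422, 0.2052, 0.405]
tool_rot: [0.395, 3.115, -0.001]
contact_force: [-0.2, 1.1, -0.1]
opening: 0.0001
grip_force: 0.0
```

{"api": "apply_moves", "payload": {
  "plan": [
    [0,-0.29,-0.35,0,-0.154],
    [0,-0.29,-0.35,0,-0.154],
    [0,-0.29,-0.35,0,-0.154],
    [0,-0.29,-0.35,0,-0.154],
    [0,-0.29,-0.35,0,-0.154],
    [0,-0.29,-0.35,0,-0.154],
    [0,-0.29,-0.35,0,-0.154],
    [0,-0.29,-0.35,0,-0.154],
    [0,-0.29,-0.35,0,-0.154],
    [0,-0.29,-0.35,0,-0.154],
    [0,-0.29,-0.35,0,-0.154],
    [0,-0.29,-0.35,0,-0.154]
  ]
}}

```text
t: 3.0
tool_pos: [0.5389, -0.2061, 0.4039]
tool_rot: [-0.15, -3.138, 0.002]
contact_force: [-1.5, 0.4, -0.4]
opening: -0.0004
grip_force: 0.0
```

```bash
cat >> h.py <<'E'
def wrist():
    o=telemetry.get_obs(); p=eyes.get_image("wrist")
    T=np.eye(4);T[:3,:3]=R.from_rotvec(o["tool_rot"]).as_matrix();T[:3,3]=o["tool_pos"]
    p["pose"]=T@p["hand_eye"]; return o,p
E
python3 - <<'E'
from h import *
o,p=wrist(); print(o["t"],o["tool_pos"],R.from_rotvec(o["tool_rot"]).as_matrix().round(3).tolist(),o["opening"],p["hand_eye"].round(3).tolist())
cv2.imwrite("pics/w1.png",p["img"]); np.savez("w.npz",**{k:p[k] for k in("img","range_z","K","pose")})
for t in("switch_box","guard_roof","guard_tab","guard_hinge","toggle_tip"):
    for r in eyes.tip_of(t,p)[:2]: print(t,np.round(r["point"]),round(r["confidence"],2),w(p,r["point"]).round(3))
E
```

```text
3.0 [ 0.53885381 -0.20610616  0.40387313] [[-0.995, 0.096, -0.0], [0.096, 0.995, -0.001], [0.0, -0.001, -1.0]] -0.0003911681255565875 [[0.0, -0.945, -0.328, 0.084], [1.0, 0.0, -0.001, 0.0], [0.001, -0.328, 0.945, 0.03], [0.0, 0.0, 0.0, 1.0]]
switch_box [124. 160.] 0.78 [ 0.502 -0.414  0.056]
switch_box [327. 197.] 0.77 [ 0.564 -0.198  0.061]
guard_roof [ 61. 185.] 0.59 [ 0.513 -0.448  0.105]
guard_roof [335. 234.] 0.56 [ 0.588 -0.193  0.106]
guard_tab [ 54. 152.] 0.71 [ 0.483 -0.451  0.095]
guard_tab [335. 203.] 0.61 [ 0.558 -0.19   0.099]
guard_hinge [ 89. 194.] 0.79 [ 0.526 -0.429  0.098]
guard_hinge [328. 241.] 0.65 [ 0.595 -0.2    0.107]
toggle_tip [252. 225.] 0.39 [ 0.616 -0.304  0.001]
toggle_tip [611. 204.] 0.22 [0.607 0.129 0.051]
```

View pics/w1.png

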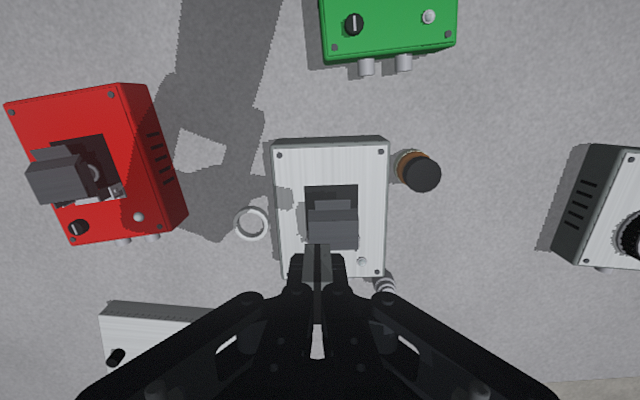

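The wrist picture shows the grey box upright at columns 273-390, rows 136-280. Its guard is at (332,222) with the tab edge near row 200, and the closed fingers are at (318,270). I'll refine the tab and guard position from this depth image.

```bash
python3 - <<'E'
from h import *
p=dict(np.load("w.npz"));Q=cloud(p);q=Q.reshape(-1,3)
v,u=np.mgrid[:400,:640];u=u.ravel();v=v.ravel()
sel=(u>262)&(u<400)&(v>125)&(v<285)
top=sel&(abs(q[:,2]-.06)<.004)
c0=np.array([.587,-.203])
for yaw in(-.092,):
    M=np.array([[np.cos(yaw),np.sin(yaw)],[-np.sin(yaw),np.cos(yaw)]])
    L=(q[:,:2]-c0)@M.T
    for lo in(-.07,-.06,-.05,-.04):
        k=top&(abs(L[:,0]-lo)<.005); print("row x",lo,"y edges",L[k,1].min().round(4),L[k,1].max().round(4))
    for y in(-.05,-.03,0,.03,.05):
        k=top&(abs(L[:,1]-y)<.004); print("y",y,"xmin",L[k,0].min().round(4),"xmax",L[k,0].max().round(4))
    g=sel&(q[:,2]>.085)&(q[:,2]<.112)&(v<250)&(abs(L)<.06).all(1)
    for a in np.arange(-.045,.03,.005):
        k=g&(abs(L[:,0]-a)<.0025)
        if k.sum(): print("guard x",a.round(3),k.sum(),"y",L[k,1].min().round(4),L[k,1].max().round(4),"z",np.median(q[k,2]).round(4))
E
```

```text
row x -0.07 y edges -0.0595 0.0697
row x -0.06 y edges -0.0589 0.0696
row x -0.05 y edges -0.0585 0.0702
row x -0.04 y edges -0.058 0.0702
y -0.05 xmin -0.0817 xmax 0.0858
y -0.03 xmin -0.0817 xmax 0.0469
y 0 xmin -0.0827 xmax -0.0205
y 0.03 xmin -0.0836 xmax 0.0828
y 0.05 xmin -0.0846 xmax 0.0845
guard x -0.035 44 y -0.0108 0.0237 z 0.0983
guard x -0.03 157 y -0.0108 0.024 z 0.0981
guard x -0.025 162 y -0.0109 0.0316 z 0.0967
guard x -0.02 338 y -0.018 0.0323 z 0.0985
guard x -0.015 333 y -0.0179 0.0316 z 0.1047
guard x -0.01 238 y -0.0168 0.0317 z 0.1067
guard x -0.005 224 y -0.0169 0.0319 z 0.1066
guard x -0.0 228 y -0.0169 0.032 z 0.1066
guard x 0.005 222 y -0.017 0.0321 z 0.1067
guard x 0.01 186 y -0.016 0.0324 z 0.1066
guard x 0.015 116 y 0.0052 0.0327 z 0.1066
guard x 0.02 1 y 0.0186 0.0186 z 0.1052
```

{"api": "apply_moves", "payload": {
  "plan": [
    [0,0.0125,0.0125,0,-0.03],
    [0,0.0125,0.0125,0.04,-0.03],
    [0,0.0125,0.0125,0.08,-0.03],
    [0,0.0125,0.0125,0.11,-0.03],
    [0,0.0125,0.0125,0.135,-0.03],
    [0,0.0125,0.0125,0.15,-0.03],
    [0,0.0125,0.0125,0.16,-0.03],
    [0,0.0125,0.0125,0.164,-0.03],
    [0,0.0125,0.0125,0.164,-0.03]
  ]
}}

```text
t: 4.05
tool_pos: [0.5256, -0.1874, 0.2405]
tool_rot: [-0.096, -3.14, -0.0]
contact_force: [-0.5, 0.8, -0.6]
opening: 0.0
grip_force: 0.0
```

```bash
python3 - <<'E'
from h import *
o,p=wrist(); print(o["t"],o["tool_pos"],R.from_rotvec(o["tool_rot"]).as_matrix().round(3).tolist(),o["contact_force"])
s=eyes.get_image("scene")
a=cv2.resize(s["img"][170:300,230:400],(800,600),interpolation=cv2.INTER_CUBIC)
cv2.imwrite("pics/s2.png",a); cv2.imwrite("pics/w2.png",p["img"])
np.savez("w.npz",**{k:p[k] for k in("img","range_z","K","pose")})
for n,x in(("wrist",p),("scene",s)):
  for t in("guard_roof","guard_tab","toggle_tip"):
    for r in eyes.tip_of(t,x)[:3]: print(n,t,np.round(r["point"]),round(r["confidence"],2),w(x,r["point"]).round(3))
E
```

```text
4.05 [ 0.52560707 -0.18738845  0.24052478] [[-0.998, 0.061, -0.0], [0.061, 0.998, 0.0], [0.0, 0.0, -1.0]] [-0.49490984  0.83869844 -0.57757166]
wrist guard_tab [310. 346.] 0.67 [ 0.535 -0.19   0.119]
scene guard_roof [240. 168.] 0.83 [ 0.336 -0.116  0.101]
scene guard_roof [322. 224.] 0.67 [ 0.59  -0.189  0.106]
scene guard_roof [202. 321.] 0.66 [ 0.512 -0.454  0.102]
scene guard_tab [188. 321.] 0.9 [ 0.486 -0.461  0.092]
scene guard_tab [226. 171.] 0.69 [ 0.308 -0.134  0.096]
scene guard_tab [308. 225.] 0.67 [ 0.56  -0.196  0.096]
```

View pics/s2.png

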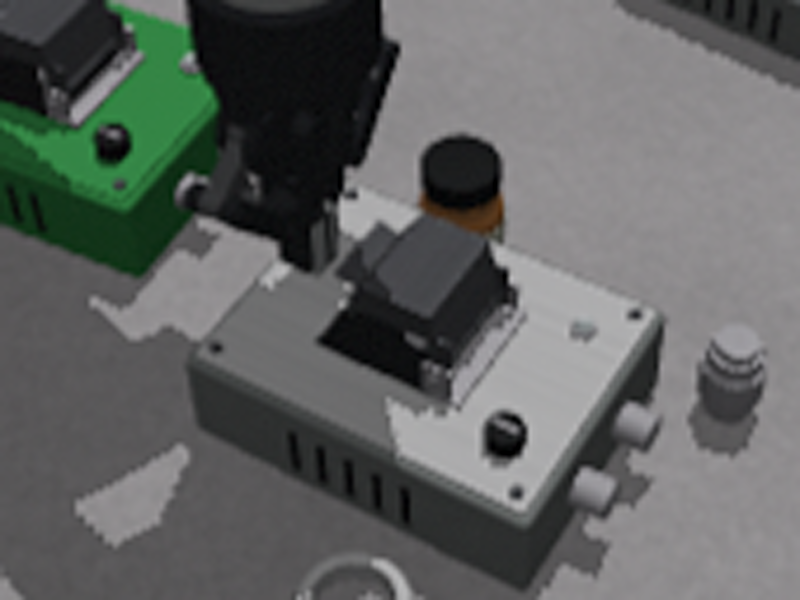

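View pics/w2.png

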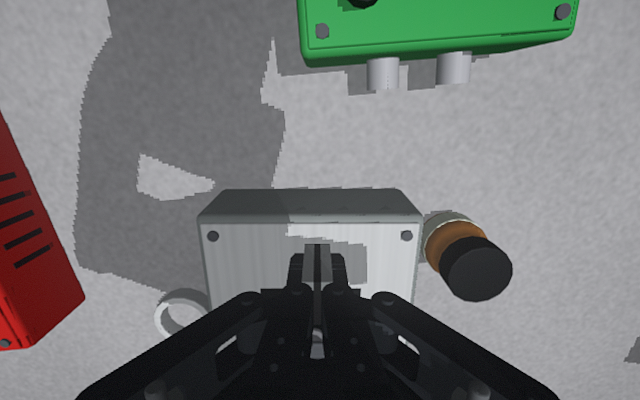

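The fingers stand in front of the tab. In the wrist picture the box front's middle is at column 309 and the fingers at 317, so they need about 4.5 mm towards -y. Then I press on the tab edge and lift along its arc.

{"api": "apply_moves", "payload": {
  "plan": [
    [0,0,-0.0045,0.003,0],
    [0,-0.01,-0.0045,0.003,0],
    [0,-0.015,-0.0045,0.003,0],
    [0,-0.017,-0.0045,0.001,0],
    [0,-0.019,-0.0045,-0.003,0],
    [0,-0.021,-0.0045,-0.007,0],
    [0,-0.024,-0.0045,-0.011,0],
    [0,-0.027,-0.0045,-0.015,0],
    [0,-0.03,-0.0045,-0.018,0],
    [0,-0.033,-0.0045,-0.02,0],
    [0,-0.033,-0.0045,-0.02,0]
  ]
}}

```text
t: 5.37
tool_pos: [0.5591, -0.1948, 0.2618]
tool_rot: [0.097, 3.139, -0.001]
contact_force: [-2.0, 0.1, 1.3]
opening: -0.0002
grip_force: 0.9
```

```bash
python3 - <<'E'
from h import *
o=telemetry.get_obs();print(o["t"],o["tool_pos"],o["contact_force"])
s=eyes.get_image("scene")
cv2.imwrite("pics/s3.png",cv2.resize(s["img"][170:300,230:400],(800,600),interpolation=cv2.INTER_CUBIC))
E
```

```text
5.3667 [ 0.55911645 -0.19477254  0.26184768] [-1.97284686  0.08583698  1.32608317]
```

View pics/s3.png

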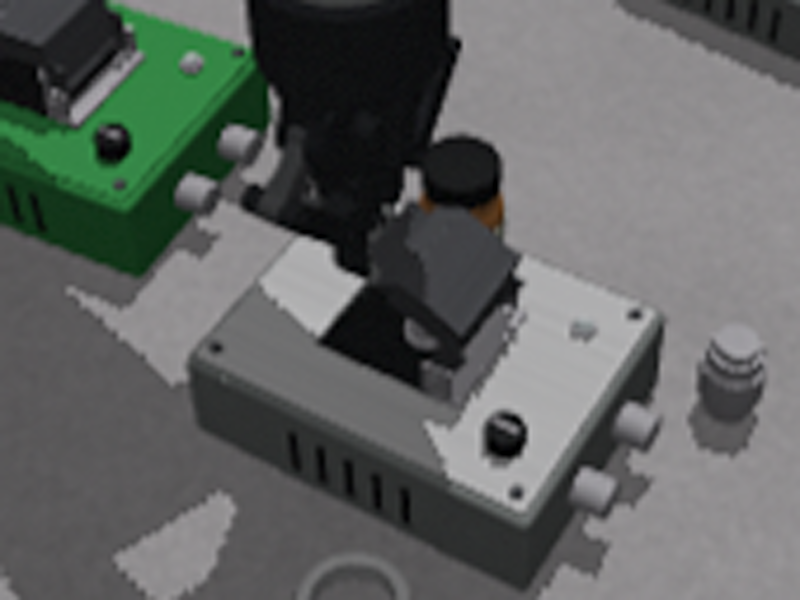

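The guard is up about 0.5 rad on the finger, and the toggle ball shows beneath it at (418,330). Next I push the toggle.

{"api": "apply_moves", "payload": {
  "plan": [
    [0,-0.003,0,0.001,0],
    [0,-0.006,0,0.002,0],
    [0,-0.009,0,0.002,0],
    [0,-0.012,0,0.002,0],
    [0,-0.015,0,0.002,0],
    [0,-0.018,0,0.002,0],
    [0,-0.02,0,0.002,0],
    [0,-0.02,0,0.002,0]
  ]
}}

```text
t: 6.08
tool_pos: [0.5812, -0.1963, 0.2664]
tool_rot: [0.096, 3.131, -0.003]
contact_force: [-8.5, 5.8, 27.5]
opening: 0.0
grip_force: 1.8
```

```bash
python3 - <<'E'
from h import *
o=telemetry.get_obs();print(o["t"],o["tool_pos"],o["contact_force"])
s=eyes.get_image("scene")
cv2.imwrite("pics/s4.png",cv2.resize(s["img"][170:300,230:400],(800,600),interpolation=cv2.INTER_CUBIC))
for r in eyes.tip_of("toggle_tip",s)[:3]: print(r["point"],r["confidence"],w(s,r["point"]))
E
```

```text
6.0833 [ 0.58123191 -0.1963398   0.26641006] [-8.53902273  5.84940746 27.53752631]
```

View pics/s4.png

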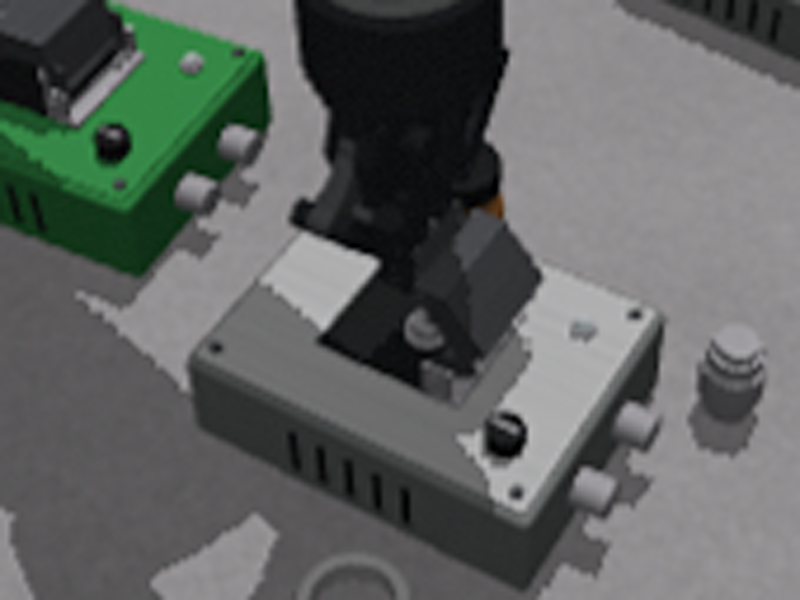

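The 27 N upward force shows the fingertip riding on the ball, and the toggle hasn't moved (ball still at (422,325)). I'll back off, go about 10 mm lower with the guard still on the finger, and push again.

{"api": "apply_moves", "payload": {
  "plan": [
    [0,0.004,0,-0.005,0],
    [0,0.012,0,-0.005,0],
    [0,0.02,0,-0.002,0],
    [0,0.024,0,0.002,0],
    [0,0.025,0,0.006,0],
    [0,0.025,0,0.01,0],
    [0,0.025,0,0.01,0]
  ]
}}

```text
t: 6.77
tool_pos: [0.5494, -0.1943, 0.2454]
tool_rot: [-0.096, -3.122, -0.004]
contact_force: [-21.4, 0.4, 12.6]
opening: 0.0004
grip_force: 11.0
```

```bash
python3 - <<'E'
from h import *
o=telemetry.get_obs();print(o["t"],o["tool_pos"],o["contact_force"])
s=eyes.get_image("scene")
cv2.imwrite("pics/s5.png",cv2.resize(s["img"][170:300,230:400],(800,600),interpolation=cv2.INTER_CUBIC))
E
```

```text
6.7667 [ 0.54937858 -0.19429749  0.24544772] [-21.383481     0.41789994  12.58975838]
```

View pics/s5.png

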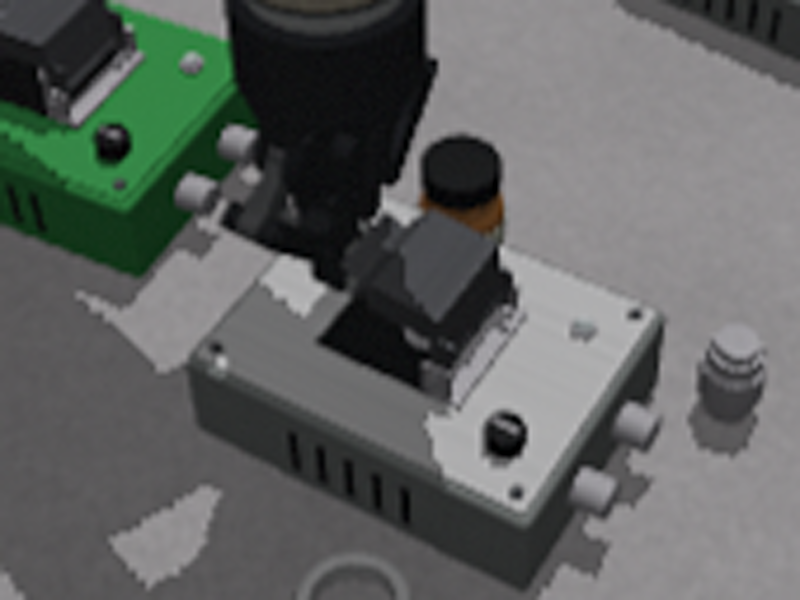

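The guard fell shut and the finger is now pressing on the tab with 21 N. I'll back off, then repeat the lift, which worked before, and lower the finger before pushing.

{"api": "apply_moves", "payload": {
  "plan": [
    [0,0.01,0,0,0],
    [0,0.02,0,0,0],
    [0,0.026,0,0,0],
    [0,0.026,0,0.008,0],
    [0,0.026,0,0.012,0],
    [0,0.026,0,0.012,0],
    [0,0.026,0,0.012,0]
  ]
}}

```text
t: 7.4
tool_pos: [0.5275, -0.1927, 0.236]
tool_rot: [-0.097, -3.139, -0.001]
contact_force: [-0.4, -0.3, 0.6]
opening: 0.0
grip_force: 0.0
```

```bash
python3 - <<'E'
from h import *
o=telemetry.get_obs();print(o["t"],o["tool_pos"],o["contact_force"])
s=eyes.get_image("scene")
for t in("guard_roof","guard_tab","toggle_tip"):
    for r in eyes.tip_of(t,s)[:3]: print(t,np.round(r["point"]),round(r["confidence"],2),w(s,r["point"]).round(3))
E
```

```text
7.4 [ 0.52751572 -0.19265309  0.23600189] [-0.40468721 -0.3227768   0.59245978]
guard_roof [239. 169.] 0.97 [ 0.337 -0.121  0.102]
guard_roof [320. 228.] 0.79 [ 0.592 -0.2    0.108]
guard_roof [200. 321.] 0.63 [ 0.51  -0.455  0.102]
guard_tab [189. 322.] 0.95 [ 0.491 -0.463  0.097]
guard_tab [226. 172.] 0.93 [ 0.306 -0.135  0.092]
guard_tab [309. 225.] 0.92 [ 0.562 -0.194  0.096]
```

{"api": "apply_moves", "payload": {
  "plan": [
    [0,-0.008,0,0,0],
    [0,-0.013,0,0,0],
    [0,-0.015,0,-0.002,0],
    [0,-0.017,0,-0.006,0],
    [0,-0.019,0,-0.01,0],
    [0,-0.022,0,-0.014,0],
    [0,-0.025,0,-0.018,0],
    [0,-0.028,0,-0.021,0],
    [0,-0.031,0,-0.023,0],
    [0,-0.031,0,-0.019,0],
    [0,-0.031,0,-0.015,0],
    [0,-0.031,0,-0.012,0]
  ]
}}

```text
t: 8.6
tool_pos: [0.5571, -0.1951, 0.25]
tool_rot: [-0.096, -3.131, 0.0]
contact_force: [-25.3, 2.7, 23.1]
opening: 0.0
grip_force: 10.9
```

```bash
python3 - <<'E'
from h import *
o=telemetry.get_obs();print(o["t"],o["tool_pos"],o["contact_force"])
s=eyes.get_image("scene")
cv2.imwrite("pics/s6.png",cv2.resize(s["img"][170:300,230:400],(800,600),interpolation=cv2.INTER_CUBIC))
E
```

```text
8.6 [ 0.55714527 -0.19505764  0.25003416] [-25.25666115   2.74085171  23.14491517]
```

View pics/s6.png

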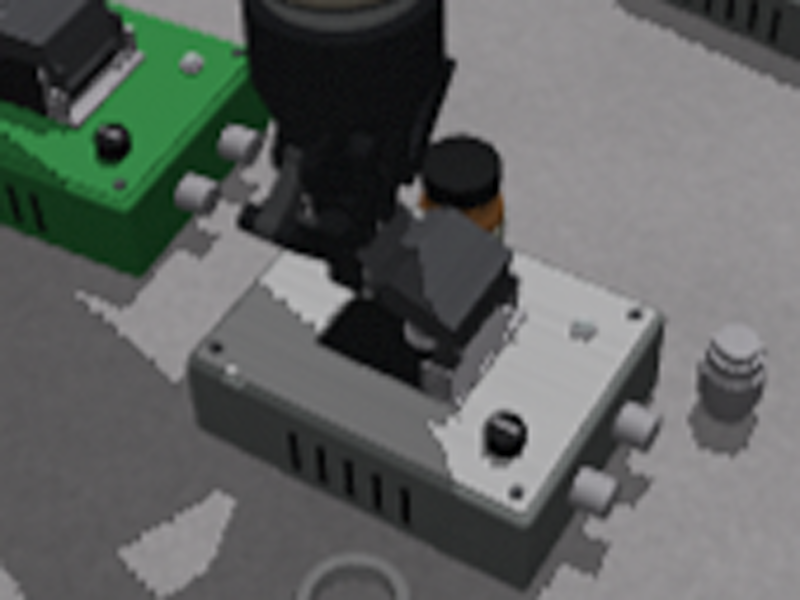

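The downward stroke jammed: rubbery friction on the tab locks it at low angles. I'll back off and measure the real fingertip height and where the ball projects.

{"api": "apply_moves", "payload": {
  "plan": [
    [0,0.008,0,-0.002,0],
    [0,0.018,0,-0.002,0],
    [0,0.028,0,-0.002,0],
    [0,0.034,0,-0.002,0],
    [0,0.034,0,-0.002,0],
    [0,0.034,0,-0.002,0]
  ]
}}

```text
t: 9.15
tool_pos: [0.5241, -0.1925, 0.2506]
tool_rot: [0.098, 3.14, 0.0]
contact_force: [0.3, 0.5, -0.3]
opening: 0.0002
grip_force: 0.0
```

```bash
python3 - <<'E'
from h import *
o=telemetry.get_obs();print(o["t"],o["tool_pos"],o["contact_force"])
s=eyes.get_image("scene");q=cloud(s).reshape(-1,3)
c=np.array([.5876,-.1965,0]);M=R.from_euler('z',-.065).as_matrix()
L=(q-c)@M
a=((o["tool_pos"]-c)@M); print("axis box",a)
k=(abs(L[:,0]-a[0])<.02)&(abs(L[:,1]-a[1])<.025)&(L[:,2]>.063)&(L[:,2]<.2)
g=L[k]
for z in np.arange(.064,.16,.006):
    j=(g[:,2]>=z)&(g[:,2]<z+.006)
    if j.sum(): print(z.round(3),j.sum(),"x",(g[j,0].min()-a[0]).round(4),(g[j,0].max()-a[0]).round(4),"y",(g[j,1].min()-a[1]).round(4),(g[j,1].max()-a[1]).round(4))
P=np.linalg.inv(s["pose"])
def proj(l):
    x=P[:3,:3]@(M@np.array(l)+c)+P[:3,3]; u=s["K"]@x; u=u[:2]/u[2]; return ((u-[230,170])*[800/170,600/130]).round()
for n,l in(("off",[-.009,0,.093]),("on",[.009,0,.093]),("tabedge",[-.035,0,.097]),("pivot",[0,0,.064]),("corner",[-.085,-.065,.06]),("corner2",[.085,-.065,.06]),("roofcorner",[-.015,-.025,.106])): print(n,proj(l))
for r in eyes.outline_of("guard_roof",s)[:3]: print(r["box"],r["confidence"])
E
```

```text
9.15 [ 0.52407669 -0.19253496  0.25055124] [ 0.32505609  0.46044942 -0.30468048]
axis box [-6.36467096e-02 -1.69443210e-04  2.50551244e-01]
0.076 6 x 0.0064 0.0099 y -0.0076 0.0032
0.082 14 x -0.0075 0.0104 y -0.0125 0.0062
0.088 30 x -0.0077 0.0107 y -0.0143 0.0138
0.094 25 x -0.0081 0.011 y -0.0146 0.0133
0.1 23 x 0.0007 0.0106 y -0.014 0.0058
0.106 17 x 0.0034 0.0112 y -0.0136 0.0053
0.112 13 x 0.0059 0.0118 y -0.0129 0.0057
0.118 19 x 0.007 0.0138 y -0.0135 0.0121
0.124 47 x -0.011 0.0128 y -0.0239 0.0244
0.13 53 x -0.0129 0.0131 y -0.0247 0.0245
0.136 17 x -0.0132 0.0151 y -0.0165 0.0045
0.142 45 x -0.0145 0.0171 y -0.0175 0.0151
0.148 28 x 0.0085 0.0169 y -0.0179 0.0158
0.154 36 x 0.0092 0.017 y -0.0247 0.0172
off [403. 273.]
on [440. 290.]
tabedge [351. 244.]
pivot [423. 324.]
corner [175. 353.]
corner2 [521. 524.]
roofcorner [358. 286.]
[301.1, 216.8, 339.2, 247.4] 0.86
[224.4, 162.2, 256.2, 187.6] 0.6
[179.0, 307.6, 226.7, 353.8] 0.57
```

Fingertip height is confirmed at TCP -173 mm. The ball's "off" pixel lies elsewhere, so the grey blob I saw was the bushing. The tab was caught under a step about 38 mm up the finger, and correcting x by 3.5 mm means the first push may already have thrown the toggle. I'll hold the guard up at its +y half, which leaves the toggle visible to the scene camera, and check.

{"api": "apply_moves", "payload": {
  "plan": [
    [0,0,0.02,0,0],
    [0,0,0.02,0.01,0],
    [0,-0.014,0.02,0.01,0],
    [0,-0.02,0.02,0.009,0],
    [0,-0.022,0.02,0.005,0],
    [0,-0.024,0.02,0,0],
    [0,-0.027,0.02,-0.005,0],
    [0,-0.031,0.02,-0.01,0],
    [0,-0.035,0.02,-0.014,0],
    [0,-0.04,0.02,-0.018,0],
    [0,-0.046,0.02,-0.022,0],
    [0,-0.046,0.02,-0.022,0]
  ]
}}

```text
t: 10.25
tool_pos: [0.573, -0.1758, 0.2743]
tool_rot: [0.097, 3.137, -0.002]
contact_force: [-0.4, 0.4, 0.1]
opening: 0.0001
grip_force: 0.2
```

```bash
python3 - <<'E'
from h import *
o=telemetry.get_obs();print(o["t"],o["tool_pos"],o["contact_force"])
s=eyes.get_image("scene");q=cloud(s).reshape(-1,3);im=s["img"].reshape(-1,3)
np.savez("s7.npz",**{k:s[k] for k in("img","range_z","K","pose")})
c=np.array([.591,-.197,0]);M=R.from_euler('z',-.065).as_matrix();L=(q-c)@M
k=(abs(L[:,0])<.026)&(abs(L[:,1])<.013)&(L[:,2]>.072)&(L[:,2]<.102)
for i in np.flatnonzero(k): print((i%640,i//640),(L[i]*1000).round().tolist(),im[i].tolist())
for r in eyes.tip_of("toggle_tip",s)[:3]: print(r["point"],r["confidence"],((w(s,r["point"])-c)@M).round(4))
cv2.imwrite("pics/s7.png",cv2.resize(s["img"][195:255,290:370],(800,600),interpolation=cv2.INTER_CUBIC))
E
```

```text
10.25 [ 0.57300869 -0.17578738  0.274293  ] [-0.39033765  0.39213382  0.14996051]
```

View pics/s7.png

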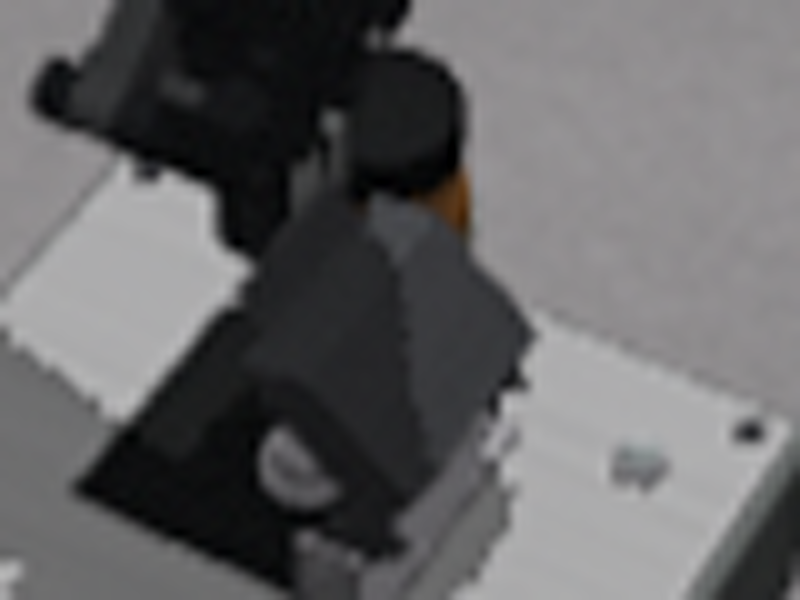

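The guard is up about 0.6 rad. The bushing shows at (319,241), but the lever is hidden behind the cheek. I'll swing the guard further back, with the finger beside and above the toggle, and measure by depth.

{"api": "apply_moves", "payload": {
  "plan": [
    [0,-0.004,0.001,-0.003,0],
    [0,-0.008,0.001,-0.006,0],
    [0,-0.012,0.001,-0.009,0],
    [0,-0.017,0.001,-0.011,0],
    [0,-0.022,0.001,-0.012,0],
    [0,-0.026,0.001,-0.012,0],
    [0,-0.026,0.001,-0.012,0]
  ]
}}

```text
t: 10.93
tool_pos: [0.5984, -0.1762, 0.285]
tool_rot: [0.097, 3.139, -0.0]
contact_force: [-0.5, -0.4, -0.0]
opening: 0.0001
grip_force: 0.2
```

```bash
python3 - <<'E'
from h import *
o=telemetry.get_obs();print(o["t"],o["tool_pos"],o["contact_force"])
s=eyes.get_image("scene");q=cloud(s).reshape(-1,3);im=s["img"].reshape(-1,3)
c=np.array([.591,-.197,0]);M=R.from_euler('z',-.065).as_matrix();L=(q-c)@M
k=(abs(L[:,0])<.026)&(abs(L[:,1])<.02)&(L[:,2]>.068)&(L[:,2]<.104)
for i in np.flatnonzero(k): print((i%640,i//640),(L[i]*1000).round().tolist(),im[i].tolist())
for r in eyes.tip_of("toggle_tip",s)[:3]: print(r["point"],r["confidence"],((w(s,r["point"])-c)@M).round(4))
g=cv2.cvtColor(s["img"],cv2.COLOR_BGR2GRAY)
print(g[222:248,306:334])
P=np.linalg.inv(s["pose"])
for n,l in(("off",[-.009,0,.093]),("on",[.009,0,.093]),("pivot",[0,0,.064])):
    u=s["K"]@(P[:3,:3]@(M@np.array(l)+c)+P[:3,3]);print(n,u[:2]/u[2])
E
```

```text
10.9333 [ 0.59844078 -0.17616524  0.28500686] [-0.45088029 -0.371029   -0.03747567]
(np.int64(323), np.int64(230)) [3.0, 3.0, 97.0] [53, 52, 52]
(np.int64(324), np.int64(230)) [5.0, 4.0, 97.0] [91, 89, 89]
(np.int64(322), np.int64(231)) [3.0, 0.0, 97.0] [66, 64, 65]
(np.int64(323), np.int64(231)) [5.0, 0.0, 98.0] [81, 78, 79]
(np.int64(324), np.int64(231)) [6.0, 2.0, 97.0] [82, 80, 80]
(np.int64(322), np.int64(232)) [4.0, -3.0, 97.0] [86, 83, 84]
(np.int64(323), np.int64(232)) [6.0, -2.0, 98.0] [100, 96, 97]
(np.int64(322), np.int64(233)) [4.0, -2.0, 94.0] [75, 73, 74]
(np.int64(322), np.int64(234)) [5.0, -3.0, 92.0] [63, 61, 62]
(np.int64(323), np.int64(234)) [6.0, -3.0, 93.0] [57, 55, 55]
(np.int64(321), np.int64(235)) [0.0, -0.0, 84.0] [41, 41, 40]
(np.int64(322), np.int64(235)) [3.0, -1.0, 86.0] [59, 58, 58]
(np.int64(323), np.int64(235)) [6.0, -3.0, 90.0] [57, 56, 56]
(np.int64(319), np.int64(236)) [-8.0, 5.0, 70.0] [99, 96, 97]
(np.int64(320), np.int64(236)) [-7.0, 6.0, 69.0] [114, 111, 113]
(np.int64(321), np.int64(236)) [1.0, -2.0, 82.0] [77, 74, 76]
(np.int64(322), np.int64(
[... 5137 characters left out ...]
  25  26  31  32]
 [ 13  12  12  13  10  15  22  23  26  24  97 111 130  91  74  75  79  91
   80  36  24  27  25  27  26  25  30  33]
 [ 17  11  16  15  16  17  16  14  27  28  27  83 131  97  86  87  82  76
   37  27  33  28  27  26  27  28  30  30]
 [ 12  16  13  16  13  13  15  13  21  23  21  21  52  53  62  63  45  28
   23  38  38  30  27  23  26  26  25  29]
 [ 13  17  15  15  12  16  15  15  13  13  13  27  22  11  19  17  16  11
   32  42  40  31  28  26  25  26  27  28]
 [ 12  11  14  13  14  15  13  14  17  13  14  24  14  11  15  19  23  26
   44  43  39  32  26  27  26  26  25  25]]
off [317.06476051 229.96784252]
on [324.84500296 233.49932648]
pivot [321.19660167 241.04950843]
```

Depth shows the lever running from (0,0,70) through (3,-1,82) to (6,-2,98) mm in the box frame. The "off" ball pixel (317,230) is empty, so the toggle is on. I'll withdraw straight back at this height so the guard drops, then rise clear.

{"api": "apply_moves", "payload": {
  "plan": [
    [0,0.012,0,0,0],
    [0,0.03,0,0,0],
    [0,0.055,0,0,0],
    [0,0.08,0,0,0],
    [0,0.095,0,0,0],
    [0,0.1,0,-0.02,0],
    [0,0.1,0,-0.06,0],
    [0,0.1,0,-0.1,0],
    [0,0.1,0,-0.12,0],
    [0,0.1,0,-0.12,0],
    [0,0.1,0,-0.12,0],
    [0,0.1,0,-0.12,0]
  ]
}}

```text
t: 12.03
tool_pos: [0.4975, -0.1698, 0.4034]
tool_rot: [-0.097, -3.138, -0.001]
contact_force: [0.1, 1.2, -0.6]
opening: 0.0002
grip_force: 0.0
```

```bash
python3 - <<'E'
from h import *
o=telemetry.get_obs();print(o["t"],o["tool_pos"],o["contact_force"])
s=eyes.get_image("scene");q=cloud(s).reshape(-1,3)
s0=dict(np.load("scene.npz"));q0=cloud(s0).reshape(-1,3)
c=np.array([.591,-.197,0]);M=R.from_euler('z',-.065).as_matrix()
for n,Q in(("before",q0),("now",q)):
    L=(Q-c)@M; k=(abs(L[:,0])<.05)&(abs(L[:,1])<.03)&(L[:,2]>.085)&(L[:,2]<.2)
    print(n,k.sum(),L[k].min(0),L[k].max(0),np.median(L[k],0))
for t in("jar_mid","objective_mid","lens_ring_mid","guard_tab","guard_roof"):
    for r in eyes.tip_of(t,s)[:3]: print(t,np.round(r["point"]),round(r["confidence"],2),w(s,r["point"]).round(3))
E
```

```text
12.0333 [ 0.49746066 -0.16975617  0.40338327] [ 0.0827901   1.15228762 -0.57924499]
before 665 [-0.03905908 -0.02499074  0.0851746 ] [0.02408165 0.02693381 0.10908241] [-0.00087242 -0.00280631  0.10481344]
now 671 [-0.03784119 -0.02458482  0.08517944] [0.0240233  0.02628005 0.10916872] [-0.00069551 -0.00292547  0.10470553]
jar_mid [328. 211.] 0.62 [ 0.559 -0.106  0.053]
objective_mid [385. 251.] 0.51 [ 0.71  -0.143  0.04 ]
lens_ring_mid [305. 302.] 0.58 [ 0.608 -0.301  0.   ]
guard_tab [230. 172.] 0.98 [ 0.323 -0.139  0.102]
guard_tab [185. 319.] 0.85 [ 0.482 -0.461  0.094]
guard_tab [308. 226.] 0.77 [ 0.563 -0.197  0.097]
guard_roof [202. 322.] 0.96 [ 0.513 -0.454  0.102]
guard_roof [318. 227.] 0.89 [ 0.587 -0.199  0.107]
guard_roof [239. 171.] 0.67 [ 0.34  -0.126  0.103]
```

The guard is shut again, its depth matching the starting picture. The jar, ring and objective have not moved, and the arm is clear.

```bash
python3 -c "
from station import ctrl
print(ctrl.finish_job())"
```

```text
the job is handed in; nothing more can be done
None
```

The grey box's guarded toggle is on (seen in the depth image with the guard held back) and its guard is fully shut over it. The jar, ring and objective measured in place within detection error, the focus unit was never approached, and I handed the job in at about 12 s.

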